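# Clamp the bamboo disc on the finishing wheel with the hand nut that fits

## Task

Get the finishing wheel ready for sanding the bamboo disc: first turn its speed dial fully anticlockwise to off. Then find out, by trying them on the spindle, which of the three hand nuts in the wooden rack has the thread that fits, and screw that one down until the clamp plate is pressed fully home on the disc and stays so by itself. Put a nut that does not fit back in the rack or anywhere on the bench, and do not knock over the boxes, bottle, mug and tin that stand around.

Things in the scene. Friction and masses are not known exactly. Their poses are not given: they have to be found in the camera images.
- wheel: The finishing wheel: a heavy, fixed, cream machine housing 220 x 340 mm, 75 mm high; origin under its centre, x away from the robot, y along its length, z up. Only its dial turns (switched off at the wall). Round its spindle (at y = +55 mm) lie a 200 mm platter, top 90 mm above the origin, and the 170 mm bamboo disc, top at 98 mm. The dial stands at y = -125 mm.
- spindle_tip (a point): Tip of the wheel's fixed upright steel spindle, on its axis, z up. A nose 9 mm long (8 mm across at the tip, 15 mm from 5 mm down), below it a coarse right-hand four-start thread, 26 mm across, 17 mm core: the fitting nut bites at once in any turn position, sinks 24 mm per full clockwise turn (seen from above), needs 1.3 to 2.9 rad to draw the plate home and does not unscrew by itself.
- clamp_plate (a joint): How far the clamp plate is pressed down, in m: 0 = lifted by its spring, 0.004 = fully home on the bamboo disc. It is a dark steel disc of 68 mm round the spindle; its top is 18 mm below the spindle's tip when lifted, 22 mm when home. The spring pushes up with 6 N (lifted) to 11 N (home): a nut's weight does not press it down.
- dial (a joint): Angle of the speed dial on top of the housing, in rad: 0 = off, fully anticlockwise (end stop); grows clockwise seen from above, up to 4.7. Turns easily (0.04 N m) and stays where it is left.
- dial_grip (a point): Where to grip the speed dial, on its upright axis: a black dial 44 mm across with an upright bar across it, 14 mm thick, 42 mm long, 32 mm high (top 7 mm above this point, foot 25 mm below). The frame turns with the dial; the bar lies along its x; z is up.
- rack: The wooden nut rack: a fixed board 280 x 74 mm, 18 mm high, with three round recesses of 51 mm, 6 mm deep, 90 mm apart in a row along its x; origin under its centre, z up. One hand nut stands upright in each: the three look alike outside, and which stands where changes in every run.
- seat_a (a point): Centre of the floor of one end recess of the rack (x = -90 mm), under the nut standing there. Each nut: aluminium, 48 mm high, 0.15 kg; a round skirt of 48 mm, 25 mm high, and above it a closed knurled grip of 40 mm, 23 mm high, to be held there. A bore of 29 mm (32 in the wide one), 25 mm deep, open below, hides the thread, which begins 2 mm above the foot.
- seat_b (a point): The same for the middle recess. Of the three nuts one fits: set on the spindle, its foot stands 11 to 17 mm below the tip, and turning it clockwise draws it down until the plate is home (foot 22 mm below the tip). One has another thread: its foot stays 11 mm below the tip however it is turned. One is too wide: it drops over the thread onto the lifted plate (18 mm) and just turns.
- seat_c (a point): The same for the other end recess (x = +90 mm), with the third nut.
- lidded_box: Bystander: round lidded bamboo box, 106 mm across, 68 mm high, loose; origin under its centre, z up.
- small_box: Bystander: small round lidded bamboo box, 78 mm across, 50 mm high, loose; origin under its centre, z up.
- glue_bottle: Bystander: white plastic bottle, 60 mm across, 160 mm high, loose; origin under its centre, z up.
- mug: Bystander: yellow plastic mug with a handle, 80 mm across, 88 mm high, loose; origin under its centre, z up.
- varnish_tin: Bystander: closed tin, 77 mm across, 87 mm high, loose; origin under its centre, z up.

How it is judged:
By the outcome, as a careful person would: the job done as asked, in the order asked, and still so for the second after the job is handed in, with the robot touching nothing.
It also fails if it takes over 72 s, if anything falls off the work surface, if the arm or the gripper's body presses on something with over 40 N, if the wrist force passes 120 N, or if a joint passes its speed limit or range.

## Robot

A 6-joint arm with a two-finger parallel gripper is mounted at the origin on the work surface. World frame = base frame: x ahead of the robot, y to its left, z up, the work surface at z = 0. Lengths are in mm, angles in rad, forces in N, time in s.
With the tool pointing down it reaches from about 275 to 750 mm from the base axis. Payload 10.2 kg.
Tool frame: the origin (TCP) lies midway between the tips of the shut fingers; the grasp point (between the pads) lies 19 mm behind it; z points along the fingers, y is the direction in which the jaws open and shut (so a half turn about z gives the same grasp; the last joint's range is limited). The gripper opens to 85 mm and grips with 20 to 120 N. Pads are 22 mm wide; open, the fingers measure 114 mm over their backs; the gripper's body (76 mm by 85 mm) begins 54 mm behind the grasp point. The pads swing forward as they close: fully open they stand 13 mm farther back than shut.
Start: joints at [-0.223, 0.313, 1.498, -0, 1.331, -0.223], TCP at [525.006, -0.013, 208.594] pointing down, gripper open.
Joint ranges: [-2.94, 2.94], [-0.97, 2.17], [0.19, 2.56], [-1.23, 4.37], [0.02, 3.11], [-2.88, 2.88]. Speed limits (rad/s): [2.39, 2.39, 3.01, 3.14, 3.14, 3.14].

## Interface

Orientations are given as a unit quaternion [w, x, y, z].
In Python, from rig import ctrl gives the robot as it stands.
- The arm moves only by the tool carry_out, never from a script. Its argument "plan" is a list of rows, each a list of 3 entries, a list of its own where there are three numbers: the finger opening in mm, from 0 to 85.4, then the shift along the tool's x, y, z in mm, then the turn, a rotation vector about the tool's x, y, z in units of 6 degrees (1.0 is 6 degrees). In form: [[grip, [x, y, z], [ax, ay, az]], ...]. A call has 1 to 20 rows; each row shifts and turns the commanded pose from where the row before left it, along the tool's axes as they then stand; what a row does not reach is not made up. A row lasts 1/12 s, in which the tool goes at most 41.7 mm and 7.16 degrees, less where a joint would pass 70% of its speed; a pose out of reach is approached as far as the arm can. A call with a gripper value outside its range is refused whole. The fingers move at their own pace and stop on an object; "grip_force" is the grip in N (left out, the last holds). Time passes only in rows, so rows that do not move let the fingers close. It gives the time, the measured TCP pose, the force and the opening at its end, in the units of the state.
- ctrl.sense(): the state, without advancing time (a new reading comes with each control period).
- ctrl.capture(name): name is "scene" or "side" or "wrist"; returns a dict with "color" (384x512x3 uint8, blue, green, red), "range_z" (384x512 float32, mm along the optical axis (not along the pixel's ray), 0 where there is no reading), "fx", "fy", "cx", "cy" (pixels), "cam_to_world" (4x4, takes a point from camera to world coordinates); the wrist camera has in their place "tool_from_camera" (4x4, takes a point from camera to tool coordinates, whose origin is the TCP and whose axes are the flange's). Camera axes: x right, y up, looking along -z (the intrinsics and any distortion apply to the point x, -y, -z); pixel columns grow to the right and rows downward; lengths in mm; the calibration is good to about 2 mm. The wrist camera is an equidistant fisheye: a pixel r from the principal point sees the ray r / f radians off the axis. A picture is of the moment at which its call begins: read the wrist's pose just before it.
- ctrl.finish_job(): hands the job in, once; it reports no verdict.
The state is a dict: "time_s": time; "joints": joint angles; "dq": joint speeds; "tau": joint torques, N m; "eef_pos": TCP position; "ee_rot": TCP orientation; "force": force on the tool from outside, world axes, zero at the start; "wrist_torque": the same for the moment, N m; "grip_width": opening from 0.0 (shut) to 1.0 (fully open).
Only numpy, scipy, OpenCV 4.12 (cv2) and the standard library are available. Lean on these libraries where they do the work, as an engineer would, in place of code of your own. Each camera call takes 0.05 s, during which the arm holds its last target.

## Working session

There is one attempt and no reset: what is moved stays moved. The work goes in short steps, Python scripts to look and compute and a tool call to move; the robot and the scene stay as the last step left them, time stands still between calls to the robot, and variables do not carry over. Pictures are saved under pics/ and viewed, and the job is handed in when it is done.

Besides the shell and the picture viewer there is one more tool, called after "Request:" as a command line: name --argument value ..., lists and objects as JSON in quotes. carry_out: Moves the arm, as the interface text tells. Its arguments: {"type":"object","properties":{"plan":{"type":"array"},"grip_force":{"type":"number"}},"required":["plan"]}

```bash
mkdir -p pics; ls
cat > h.py <<'E'
import numpy as np,cv2,pickle
from rig import ctrl
def grab(tag,names=("scene","side","wrist")):
    out={}
    for n in names:
        s=ctrl.sense()
        c=ctrl.capture(n); c["state"]={k:s[k] for k in s}
        out[n]=c
        cv2.imwrite(f"pics/{tag}_{n}.png",c["color"])
    pickle.dump(out,open(f"pics/{tag}.pkl","wb"))
    return out
E
python3 - <<'E'
from h import *
o=grab("a")
print(ctrl.sense())
for n,c in o.items(): print(n,{k:(v if not hasattr(v,'shape') or v.size<20 else v.shape) for k,v in c.items() if k!='state'})
E
```

```text
pics
{'time_s': 0.15, 'joints': array([-2.23406739e-01,  3.13345652e-01,  1.49823095e+00,  7.45955182e-06,
        1.33099681e+00, -2.23414893e-01]), 'dq': array([-0.00059118, -0.00184541, -0.00372077, -0.00053408,  0.00038939,
       -0.00033515]), 'tau': array([ 1.79854873e-03, -4.12368500e+01, -2.59796566e+01, -1.57318855e-04,
        3.17765021e-03, -3.62555340e-05]), 'eef_pos': array([5.24797550e+02, 3.23585737e-02, 2.08166077e+02]), 'ee_rot': array([-4.16889538e-04,  7.07104441e-01,  7.07108951e-01, -2.58243254e-04]), 'force': array([-0.17772135,  0.18451949, -0.15104637]), 'wrist_torque': array([-0.01765123, -0.00208574, -0.03864072]), 'grip_width': 0.9988443154269673}
scene {'color': (384, 512, 3), 'range_z': (384, 512), 'fx': 372.46307540412243, 'fy': 372.46307540412243, 'cx': 254.02889182117613, 'cy': 185.98303997916332, 'cam_to_world': array([[ 1.12552418e-01, -6.41733774e-01,  7.58623567e-01,
         1.58978278e+03],
       [ 9.93639035e-01,  7.55050406e-02, -8.35491328e-02,
        -1.44073450e+02],
       [-3.66360295e-03,  7.63201646e-01,  6.46150002e-01,
         9.8
[... 428 characters left out ...]
54696e+02],
       [ 9.22024203e-03,  8.58015293e-01,  5.13541376e-01,
         9.55850759e+02],
       [ 0.00000000e+00,  0.00000000e+00,  0.00000000e+00,
         1.00000000e+00]])}
wrist {'color': (384, 512, 3), 'range_z': (384, 512), 'fx': 297.3186396354542, 'fy': 297.3186396354542, 'cx': 253.7680642961107, 'cy': 191.18113124322025, 'tool_from_camera': array([[ 9.47321996e-04,  9.47858182e-01,  3.18691026e-01,
         8.09705963e+01],
       [ 9.99999383e-01, -1.08260485e-03,  2.47369551e-04,
         2.22187957e-01],
       [ 5.79487705e-04,  3.18690595e-01, -9.47858623e-01,
        -1.64566333e+02],
       [ 0.00000000e+00,  0.00000000e+00,  0.00000000e+00,
         1.00000000e+00]])}
```

View pics/a_scene.png

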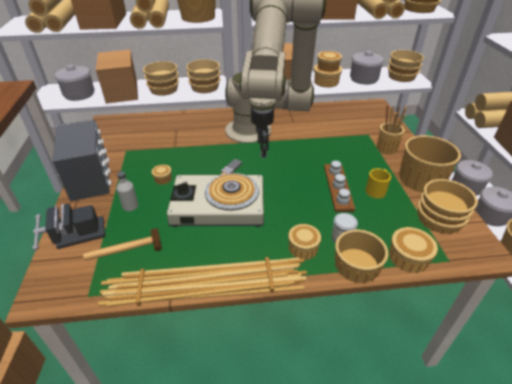

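View pics/a_side.png

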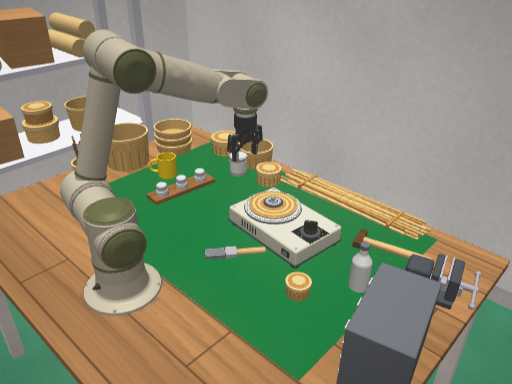

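View pics/a_wrist.png

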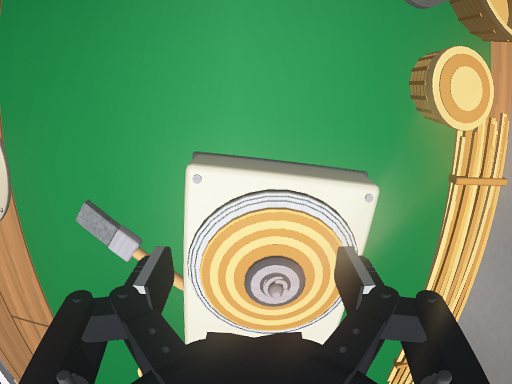

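```bash
cat >> h.py <<'E'
from scipy.spatial.transform import Rotation as R
def T_cam(c):
    if "cam_to_world" in c: return c["cam_to_world"]
    s=c["state"];q=np.array(s["ee_rot"]);T=np.eye(4)
    T[:3,:3]=R.from_quat([q[1],q[2],q[3],q[0]]).as_matrix();T[:3,3]=s["eef_pos"]
    return T@c["tool_from_camera"]
def rays(c,uv):
    uv=np.atleast_2d(np.asarray(uv,float));x=(uv[:,0]-c["cx"])/c["fx"];y=(uv[:,1]-c["cy"])/c["fy"]
    if "cam_to_world" in c: d=np.stack([x,-y,-np.ones_like(x)],1)
    else:
        r=np.hypot(x,y)+1e-12; k=np.sin(r)/r
        d=np.stack([x*k,-y*k,-np.cos(r)],1)
    T=T_cam(c); return T[:3,3],d@T[:3,:3].T,d
def onplane(c,uv,z):
    o,d,_=rays(c,uv); t=(z-o[2])/d[:,2]; return o+d*t[:,None]
def cloud(c):
    h,w=c["range_z"].shape;u,v=np.meshgrid(np.arange(w),np.arange(h))
    o,d,dc=rays(c,np.stack([u.ravel(),v.ravel()],1))
    P=o+d*(c["range_z"].ravel()/-dc[:,2])[:,None]
    P[c["range_z"].ravel()==0]=np.nan
    return P.reshape(h,w,3)
def tri(lst):
    A=np.zeros((3,3));b=np.zeros(3);L=[]
    for c,uv in lst:
        o,d,_=rays(c,uv);d=d[0]/np.linalg.norm(d[0]);M=np.eye(3)-np.outer(d,d);A+=M;b+=M@o;L.append((o,M))
    p=np.linalg.solve(A,b); return p,[round(float(np.linalg.norm(M@(p-o))),2) for o,M in L]
def crop(c,x0,y0,w,h,k,name):
    im=cv2.resize(c["color"][y0:y0+h,x0:x0+w],None,fx=k,fy=k,interpolation=cv2.INTER_CUBIC)
    cv2.imwrite("pics/"+name,im)
def load(tag): return pickle.load(open(f"pics/{tag}.pkl","rb"))
E
python3 - <<'E'
from h import *
o=load("a")
crop(o["scene"],160,150,110,80,7,"a_c1.png")
crop(o["scene"],310,145,110,100,6,"a_c2.png")
crop(o["side"],140,145,80,60,9,"a_c3.png")
crop(o["side"],220,170,130,95,6,"a_c4.png")
for n in ("scene","side"):
    P=cloud(o[n]); z=P[...,2]
    print(n,"board z median", [np.nanmedian(P[y,x]) for y,x in [(0,0)]][:0])
    g=(o[n]["color"][...,1]>o[n]["color"][...,2].astype(int)+50); print(np.nanmedian(z[g]),np.nanpercentile(z[g],[5,95]))
E
```

```text
scene board z median []
-742.8208252621461 [-753.00408822    6.74579372]
side board z median []
1.8309568610044948 [-752.255242      5.82161463]
```

View pics/a_c1.png

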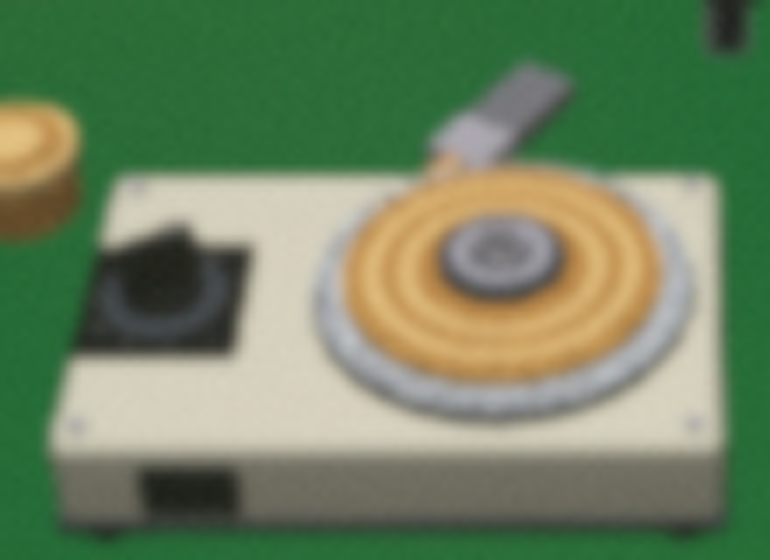

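View pics/a_c2.png

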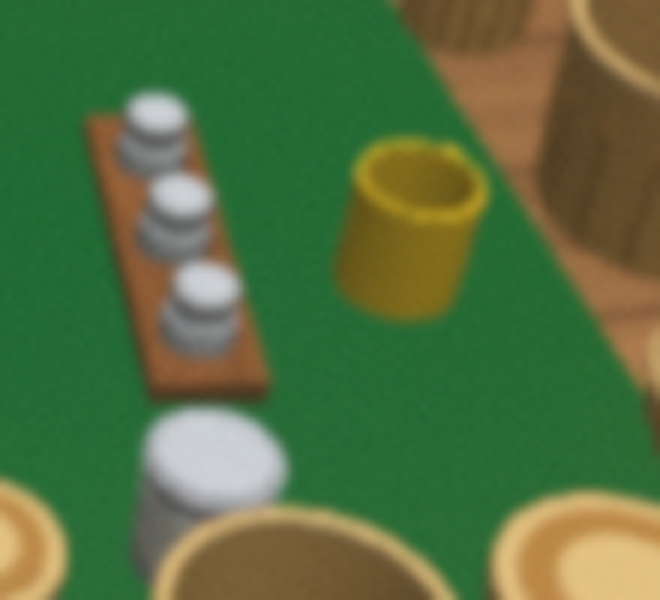

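View pics/a_c3.png

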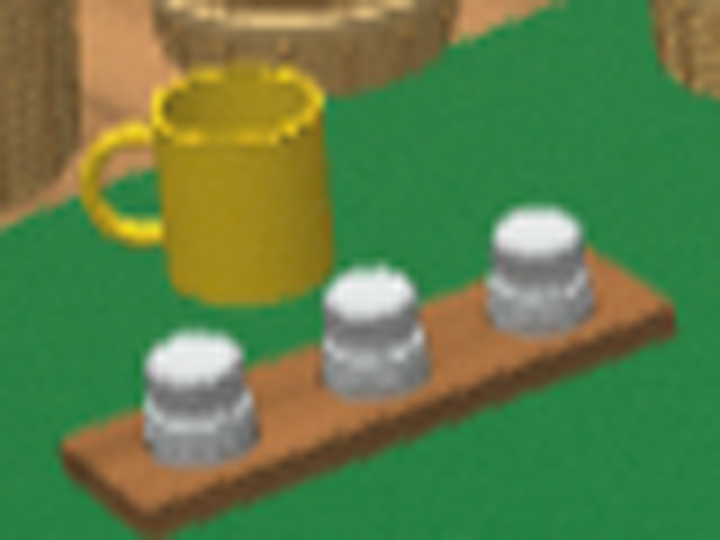

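View pics/a_c4.png

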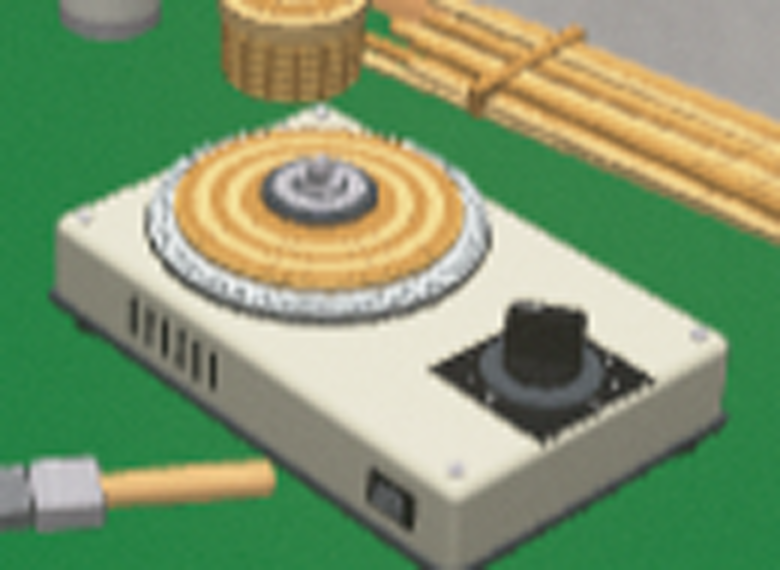

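Run:
```python
from h import *
np.set_printoptions(suppress=True,precision=1)
o=load("a");s,d=o["scene"],o["side"]
P={"n1":((336.2,163.7),(161.9,184.6)),"n2":((340.3,177.5),(181.2,177.7)),"n3":((344.3,192.3),(199.8,170.6)),
"tip":((231.4,185),(273.2,196.7)),"dial":((182.9,184.7),(310.8,221.3))}
for k,(a,b) in P.items():
    p,e=tri([(s,a),(d,b)]);print(k,p,e)
# cloud check
for n in ("scene","side"):
    C=cloud(o[n])
    for k,v in P.items():
        u=v[0 if n=="scene" else 1]; r=C[int(u[1])-1:int(u[1])+3,int(u[0])-1:int(u[0])+3].reshape(-1,3);print(n,k,np.nanmedian(r,0))
# housing top by colour+height
for n in ("scene","side"):
    C=cloud(o[n]);im=o[n]["color"].astype(int)
    hsv=cv2.cvtColor(o[n]["color"],cv2.COLOR_BGR2HSV)
    m=(abs(C[...,2]-75)<5)&(hsv[...,1]<60)&(hsv[...,2]>150)&(abs(C[...,0]-550)<250)&(abs(C[...,1])<300)
    p=C[m][:,:2].astype(np.float32);print(n,len(p),np.nanmedian(C[m][:,2]),cv2.minAreaRect(p))
    m=(abs(C[...,2]-18)<5)&(hsv[...,0]<18)&(hsv[...,1]>80)&(abs(C[...,0]-450)<300)&(C[...,1]>120)&(C[...,1]<450)
    print(n,'rack',m.sum(),cv2.minAreaRect(C[m][:,:2].astype(np.float32)))
```

```text
n1 [399.2 328.7  59. ] [1.74, 1.74]
n2 [488.1 319.9  57.6] [1.88, 1.88]
n3 [577.7 308.9  59.2] [1.52, 1.52]
tip [ 555.7 -111.2  120.9] [1.6, 1.6]
dial [ 531.4 -289.2  116.9] [1.87, 1.87]
scene n1 [406.1 329.9  64.8]
scene n2 [493.5 319.6  62.8]
scene n3 [580.2 309.3  62.6]
scene tip [ 555.8 -112.3  115.9]
scene dial [ 530.6 -287.9  118.8]
side n1 [394.6 320.6  62.6]
side n2 [487.5 312.5  61.8]
side n3 [572.7 305.5  60.8]
side tip [ 549.1 -113.1  123.5]
side dial [ 527.3 -292.7  118.5]
scene 1266 77.12006972773804 ((584.8670654296875, -4.87335205078125), (648.1976318359375, 251.09725952148438), 75.14561462402344)
scene rack 283 ((490.24676513671875, 317.46588134765625), (70.66964721679688, 274.15093994140625), 84.06718444824219)
side 1261 75.83954307846125 ((582.9840087890625, 5.71478271484375), (676.7137451171875, 256.7066345214844), 74.41486358642578)
side rack 419 ((483.93951416015625, 315.42816162109375), (87.64254760742188, 283.3400573730469), 84.25687408447266)
```

Request:
carry_out --plan '[[85, [-15, 0, 0], [0, 0, 0]], [85, [-35, 0, 0], [0, 0, 0]], [85, [-40, 0, 0], [0, 0, 0]], [85, [-40, 2, 0], [0, 0, 0]], [85, [-40, 2, 0], [0, 0, 0]], [85, [-40, 2, 0], [0, 0, 0]], [85, [-35, 0, 0], [0, 0, 0]], [85, [-25, 0, 0], [0, 0, 0]], [85, [-14, 0, 0], [0, 0, 0]], [85, [0, 0, 0], [0, 0, 0]], [85, [0, 0, 0], [0, 0, 0]]]'

```text
time_s: 1.07
eef_pos: [530.9, -283.5, 208.2]
ee_rot: [-0.0, 0.707, 0.707, 0.0]
force: [0.7, 0.6, -0.0]
grip_width: 0.995
```

Run:
```python
from h import *
o=grab("b",("wrist",))
s=ctrl.sense();print(s["time_s"],s["eef_pos"],s["ee_rot"],s["force"])
```

```text
1.1167 [ 531.15681432 -282.80453722  208.49440324] [-3.24808189e-04  7.06839582e-01  7.07373790e-01  1.46740718e-04] [-0.72434407  0.37889404 -0.98840828]
```

View pics/b_wrist.png

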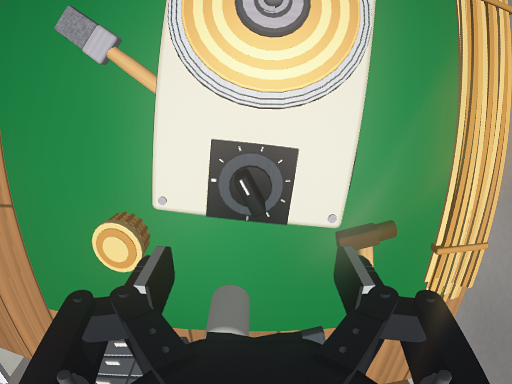

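Run:
```python
from h import *
o=load("b");crop(o["wrist"],200,130,105,100,7,"b_c.png")
w=o["wrist"]
for uv in [(250,186),(274,4)]: print(onplane(w,uv,120))
```

```text
[[ 527.68988902 -282.59105032  120.        ]]
[[ 547.85717162 -122.51883002  120.        ]]
```

View pics/b_c.png

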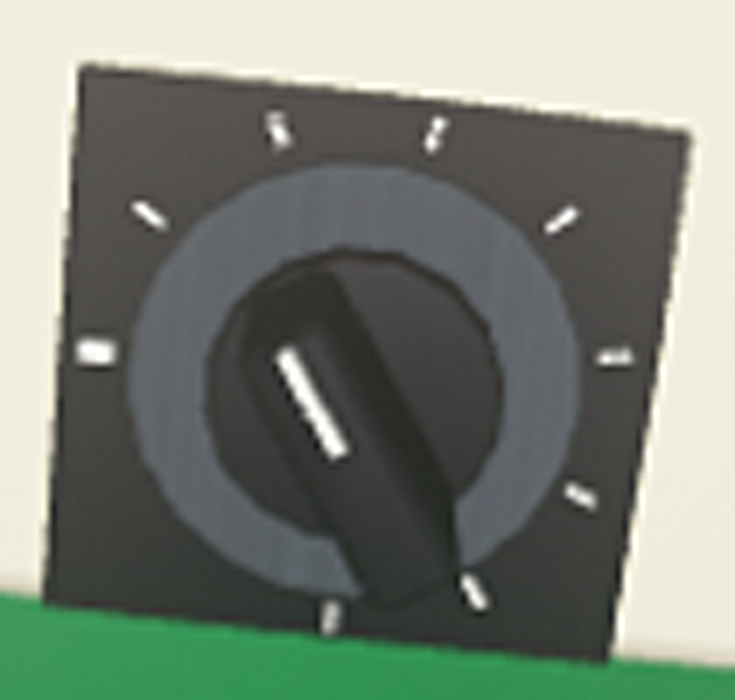

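Run:
```python
from h import *
np.set_printoptions(suppress=True,precision=1)
w=load("b")["wrist"]
f=lambda x,y:((x+.5)/7-.5+200,(y+.5)/7-.5+130)
ring=onplane(w,f(354,380),76)[0];print("ring centre",ring)
print("ring diam", onplane(w,[f(128,385),f(580,375)],76))
for z in (107,110,118): 
  a,b=onplane(w,[f(286,352),f(340,455)],z);d=a-b;print(z,a,b,np.linalg.norm(d),np.degrees(np.arctan2(d[1],d[0])))
a,b=onplane(w,[f(95,352),f(355,380)],76);d=a-b;print("zero tick",np.degrees(np.arctan2(d[1],d[0])))
C=cloud(w)
u=f(300,380);print("bar top depth",np.nanmedian(C[int(u[1])-2:int(u[1])+3,int(u[0])-1:int(u[0])+4].reshape(-1,3),0)); 
for p in [(390,580),(300,300)]:
  u=f(*p);print(C[int(u[1]),int(u[0])])
u=f(600,230);print("plate",C[int(u[1]),int(u[0])])
# bar-top pixels by depth
z=C[...,2];m=(z>108)&(z<135)&(abs(C[...,0]-529)<35)&(abs(C[...,1]+288)<35)
print(m.sum(),np.median(C[m],0),cv2.minAreaRect(C[m][:,:2].astype(np.float32)))
m=(abs(z-76)<5)&(w["color"].min(2)>180)&(abs(C[...,0]-550)<150)&(C[...,1]<0)&(C[...,1]>-400)
print(np.median(z[m]))
```

```text
ring centre [ 527.2 -294.1   76. ]
ring diam [[ 493.3 -294.9   76. ]
 [ 561.  -293.3   76. ]]
107 [ 518.6 -280.7  107. ] [ 525.7 -295.2  107. ] 16.167114244378208 116.12684931453094
110 [ 518.7 -279.8  110. ] [ 525.8 -294.2  110. ] 15.984691356567996 116.12684931453127
118 [ 519.1 -277.5  118. ] [ 525.9 -291.4  118. ] 15.498230322407622 116.12684931453136
zero tick 173.55212171568763
bar top depth [ 521.4 -280.3  118.4]
[ 532.2 -308.2  118.7]
[ 519.9 -274.5  101.9]
plate [ 563.  -270.5   76.4]
709 [ 526.8 -291.8  117.8] ((527.030517578125, -293.9609069824219), (14.285518646240234, 41.894378662109375), 27.302780151367188)
74.19618399904854
```

Run:
```python
from h import *
np.set_printoptions(suppress=True,precision=1)
w=load("b")["wrist"];o=load("a")
print("bottle wrist",onplane(w,[(230,290),(230,305)],160), "side",onplane(o["side"],[(362,247)],155),"scene",onplane(o["scene"],[(121,176)],155))
print("smallbox",onplane(w,[(119,247)],50))
```

```text
bottle wrist [[ 510.  -366.8  160. ]
 [ 509.3 -384.6  160. ]] side [[ 483.8 -504.5  155. ]] scene [[ 501.5 -503.2  155. ]]
smallbox [[ 350.5 -390.    50. ]]
```

Request:
carry_out --plan '[[60, [-5, -2, 10], [0, 0, -0.8]], [60, [-5, -1, 20], [0, 0, -0.9]], [50, [0, 0, 20], [0, 0, -0.9]], [50, [0, 0, 20], [0, 0, -0.9]], [50, [0, 0, 20], [0, 0, -0.9]], [50, [0, 0, 14], [0, 0, 0]], [50, [0, 0, 0], [0, 0, 0]], [50, [0, 0, 0], [0, 0, 0]]]'

```text
time_s: 1.78
eef_pos: [528.7, -292.7, 104.9]
ee_rot: [-0.0, 0.527, 0.85, 0.0]
force: [0.3, -0.1, 1.6]
grip_width: 0.588
```

Run:
```python
from h import *
o=grab("c",("wrist",))
s=ctrl.sense();print(s["time_s"],s["eef_pos"],s["ee_rot"],s["force"],s["joints"])
w=o["wrist"];C=cloud(w);z=C[...,2];m=(z>108)&(z<122)&(abs(C[...,0]-529)<28)&(abs(C[...,1]+291)<28)
print(m.sum(),np.median(C[m],0),cv2.minAreaRect(C[m][:,:2].astype(np.float32)))
```

```text
1.8333 [ 529.06386993 -293.34584743  105.77273124] [ 6.53651211e-04  5.26634225e-01  8.50091738e-01 -4.60164067e-05] [0.58604855 0.85806056 0.59272508] [-6.99761167e-01  5.77165618e-01  1.37835184e+00  1.05774958e-04
  1.18476833e+00 -1.16132423e+00]
1601 [ 525.557216   -290.33462311  117.88906221] ((526.995849609375, -293.4808349609375), (14.081643104553223, 41.149070739746094), 27.567495346069336)
```

View pics/c_wrist.png

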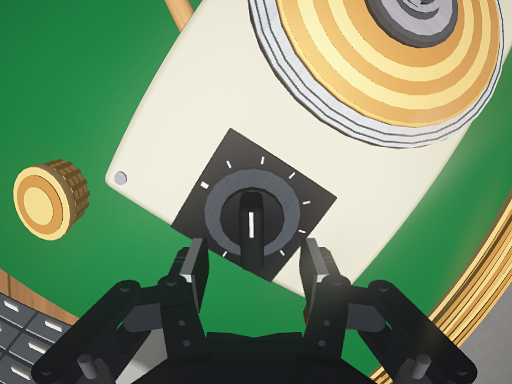

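Request:
carry_out --plan '[[50, [0.7, -1.5, 8], [0, 0, 0]], [30, [0, 0, 3], [0, 0, 0]], [10, [0, 0, 0], [0, 0, 0]], [5, [0, 0, 0], [0, 0, 0]], [5, [0, 0, 0], [0, 0, 0]], [5, [0, 0, 0], [0, 0, 0]]]' --grip_force 30

```text
time_s: 2.33
eef_pos: [527.4, -293.8, 93.9]
ee_rot: [0.001, 0.527, 0.85, 0.0]
force: [4.6, 3.0, -0.8]
grip_width: 0.146
```

```bash
cat > st.py <<'E'
from h import *
np.set_printoptions(suppress=True,precision=2)
s=ctrl.sense();q=s["ee_rot"];m=R.from_quat([q[1],q[2],q[3],q[0]]).as_matrix()
print(round(s["time_s"],2),s["eef_pos"],"yaw(x tool)",np.degrees(np.arctan2(m[1,0],m[0,0])).round(1),"zdir",m[:,2],"F",s["force"],"M",s["wrist_torque"],"grip",round(s["grip_width"]*85.4,1),"q1,6",s["joints"][[0,5]])
E
python3 st.py
```

```text
2.33 [ 527.41 -293.78   93.9 ] yaw(x tool) 116.4 zdir [ 0.  0. -1.] F [ 4.57  3.04 -0.77] M [ 0.54 -0.72 -0.01] grip 12.5 q1,6 [-0.7  -1.16]
```

Request:
carry_out --plan '[[5, [0, 0, 0], [0, 0, -0.5]], [5, [0, 0, 0], [0, 0, -0.8]], [5, [0, 0, 0], [0, 0, -0.8]], [5, [0, 0, 0], [0, 0, -0.8]], [5, [0, 0, 0], [0, 0, -0.8]], [5, [0, 0, 0], [0, 0, -0.8]], [5, [0, 0, 0], [0, 0, -0.8]], [5, [0, 0, 0], [0, 0, -0.8]], [5, [0, 0, 0], [0, 0, -0.8]], [5, [0, 0, 0], [0, 0, -0.8]], [5, [0, 0, 0], [0, 0, -0.8]], [5, [0, 0, 0], [0, 0, -0.3]], [5, [0, 0, 0], [0, 0, 0]]]'

```text
time_s: 3.42
eef_pos: [527.8, -293.3, 93.9]
ee_rot: [0.001, 0.093, 0.996, 0.001]
force: [7.4, 5.4, -1.6]
grip_width: 0.142
```

```bash
python3 st.py
```

```text
3.42 [ 527.79 -293.3    93.88] yaw(x tool) 169.3 zdir [ 0.  0. -1.] F [ 7.38  5.36 -1.55] M [ 0.8  -1.16  0.02] grip 12.1 q1,6 [-0.7  -2.09]
```

Request:
carry_out --plan '[[5, [0, 0, 0], [0, 0, -0.25]], [5, [0, 0, 0], [0, 0, -0.25]], [5, [0, 0, 0], [0, 0, 0]]]'

```text
time_s: 3.67
eef_pos: [527.8, -293.3, 93.9]
ee_rot: [0.001, 0.067, 0.998, 0.001]
force: [6.1, 5.1, -0.8]
grip_width: 0.142
```

```bash
python3 st.py
```

```text
3.67 [ 527.8  -293.26   93.88] yaw(x tool) 172.3 zdir [ 0.  0. -1.] F [ 6.1   5.13 -0.85] M [ 0.92 -1.19  0.03] grip 12.1 q1,6 [-0.7  -2.14]
```

Request:
carry_out --plan '[[5, [0, 0, 0], [0, 0, -0.25]], [5, [0, 0, 0], [0, 0, -0.25]], [5, [0, 0, 0], [0, 0, 0]]]'

```text
time_s: 3.92
eef_pos: [527.8, -293.2, 93.9]
ee_rot: [0.001, 0.041, 0.999, 0.001]
force: [6.9, 5.4, -0.1]
grip_width: 0.146
```

```bash
python3 st.py
```

```text
3.92 [ 527.84 -293.23   93.9 ] yaw(x tool) 175.3 zdir [ 0.  0. -1.] F [ 6.92  5.36 -0.1 ] M [ 0.92 -1.12 -0.3 ] grip 12.5 q1,6 [-0.7  -2.19]
```

Request:
carry_out --plan '[[5, [0, 0, 0], [0, 0, -0.25]], [5, [0, 0, 0], [0, 0, 0]]]'

```text
time_s: 4.08
eef_pos: [527.8, -293.3, 93.9]
ee_rot: [0.001, 0.029, 1.0, 0.001]
force: [7.2, 5.1, 0.1]
grip_width: 0.145
```

```bash
python3 st.py
```

```text
4.08 [ 527.83 -293.28   93.91] yaw(x tool) 176.7 zdir [ 0.  0. -1.] F [7.2  5.09 0.09] M [ 0.87 -1.16 -0.51] grip 12.4 q1,6 [-0.7  -2.22]
```

Request:
carry_out --plan '[[30, [0, 0, 0], [0, 0, 0]], [50, [0, 0, 0], [0, 0, 0]], [60, [0, 0, -5], [0, 0, 0]], [60, [0, 0, -30], [0, 0, 0]], [60, [0, 0, -35], [0, 0, 0.8]], [60, [0, 0, -35], [0, 0, 1]], [60, [0, 0, -10], [0, 0, 1]], [60, [0, 0, 0], [0, 0, 1]], [60, [0, 0, 0], [0, 0, 1]], [60, [0, 0, 0], [0, 0, 1]], [60, [0, 0, 0], [0, 0, 0]]]'

```text
time_s: 5.0
eef_pos: [526.6, -294.4, 209.1]
ee_rot: [0.0, 0.328, 0.945, -0.0]
force: [0.5, 0.4, 0.2]
grip_width: 0.702
```

```bash
python3 st.py
python3 - <<'E'
from h import *
w=grab("d",("wrist",))["wrist"];C=cloud(w);z=C[...,2];m=(z>108)&(z<122)&(abs(C[...,0]-527)<28)&(abs(C[...,1]+291)<28)
print(m.sum(),np.median(C[m],0),cv2.minAreaRect(C[m][:,:2].astype(np.float32)))
E
```

```text
5.0 [ 526.6  -294.41  209.13] yaw(x tool) 141.7 zdir [ 0. -0. -1.] F [0.51 0.41 0.2 ] M [-0.02  0.01  0.  ] grip 60.0 q1,6 [-0.7  -1.61]
722 [ 525.64969787 -293.05028232  117.93209676] ((527.2449951171875, -294.2243957519531), (14.347865104675293, 42.302154541015625), 83.6064224243164)
```

View pics/d_wrist.png

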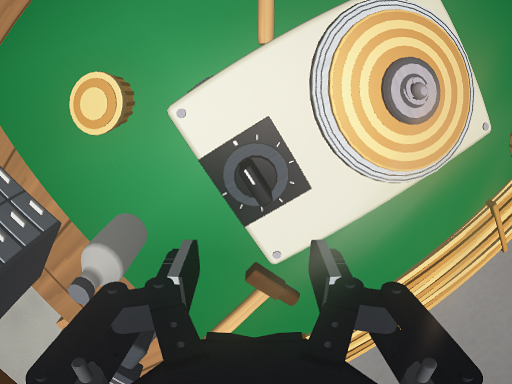

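Run:
```python
from h import *
np.set_printoptions(suppress=True,precision=1)
o=load("a");
for nm,c in [("d",load("d")["wrist"]),("a_w",o["wrist"]),("scene",o["scene"]),("side",o["side"])]:
    C=cloud(c);z=C[...,2];near=(np.hypot(C[...,0]-550,C[...,1]+114)<110)
    t=near&(z>113)&(z<132); print(nm,"spindle",t.sum(),np.median(C[t],0),np.percentile(z[t],[50,90,98]))
    # wood disc
    hsv=cv2.cvtColor(c["color"],cv2.COLOR_BGR2HSV)
    m=near&(abs(z-98)<6)&(hsv[...,1]>90)&(hsv[...,0]>8)&(hsv[...,0]<30)
    h=cv2.convexHull(np.argwhere(m)[:,::-1].astype(np.float32))[:,0]
    p=onplane(c,h,98)[:,:2].astype(np.float32); e=cv2.fitEllipse(p); print("  wood",np.median(z[m]),e)
crop(load("d")["wrist"],370,50,90,80,8,"d_c.png")
```

```text
d spindle 479 [ 545.5 -118.6  117.9] [117.9 126.6 127.9]
  wood 97.86105346923591 ((546.6958618164062, -116.01860809326172), (167.16770935058594, 168.88525390625), 147.82022094726562)
a_w spindle 364 [ 546.8 -110.9  118. ] [118.  126.6 128. ]
  wood 97.76912335011167 ((547.4666748046875, -113.0733871459961), (166.58465576171875, 169.36404418945312), 10.670642852783203)
scene spindle 99 [ 551.9 -110.2  115. ] [115.  123.9 129.3]
  wood 101.19263654987799 ((547.8732299804688, -113.15941619873047), (164.14256286621094, 168.40170288085938), 82.7262954711914)
side spindle 59 [ 542.4 -121.3  115.8] [115.8 126.  128.2]
  wood 99.88954276536128 ((546.8745727539062, -114.96846008300781), (167.8711395263672, 170.09544372558594), 134.990966796875)
```

View pics/d_c.png

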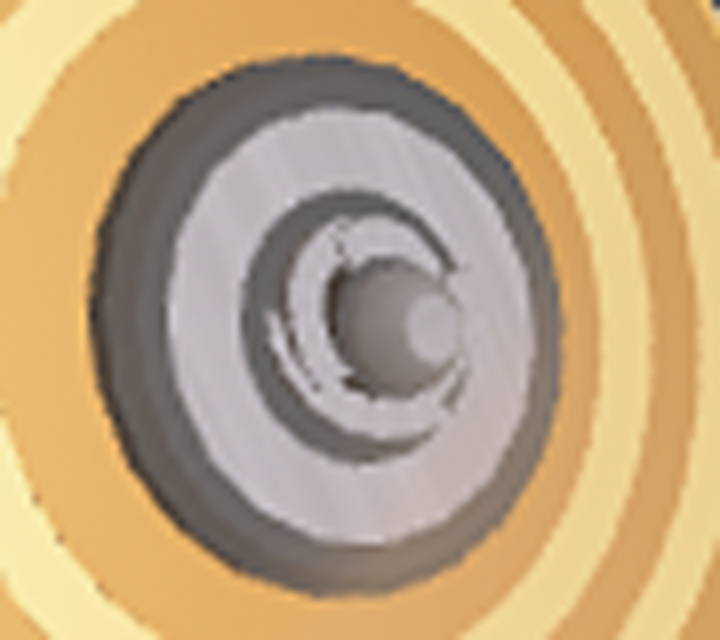

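Request:
carry_out --plan '[[60, [10, 11, 0], [0, 0, 0]], [60, [18, 20, 0], [0, 0, 0]], [60, [25.5, 28.4, 0], [0, 0, 0]], [60, [25.5, 28.4, 0], [0, 0, 0]], [60, [25.5, 28.4, 0], [0, 0, 0]], [60, [25.5, 28.4, 0], [0, 0, 0]], [60, [25.5, 28.4, 0], [0, 0, 0]], [60, [25.5, 28.4, 0], [0, 0, 0]], [60, [25.5, 28.4, 0], [0, 0, 0]], [60, [25.5, 28.4, 0], [0, 0, 0]], [60, [25.5, 28.4, 0], [0, 0, 0]], [60, [25.5, 28.4, 0], [0, 0, 0]], [60, [25.5, 28.4, 0], [0, 0, 0]], [60, [25.5, 28.4, 0], [0, 0, 0]], [60, [25.5, 28.4, 0], [0, 0, 0]], [60, [25.5, 28.4, 0], [0, 0, 0]], [60, [16, 18, 0], [0, 0, 0]], [60, [9.6, 11, 0], [0, 0, 0]]]'

```text
time_s: 6.55
eef_pos: [485.3, 321.8, 208.7]
ee_rot: [0.0, 0.324, 0.946, 0.0]
force: [-0.1, -0.8, 0.2]
grip_width: 0.699
```

Request:
carry_out --plan '[[60, [0, 0, 0], [0, 0, -0.7]], [60, [0, 0, 0], [0, 0, -1]], [60, [0, 0, 0], [0, 0, -1]], [60, [0, 0, 0], [0, 0, -1]], [60, [0, 0, 0], [0, 0, -1]], [60, [0, 0, 0], [0, 0, -0.7]], [60, [0, 0, 0], [0, 0, 0]], [60, [0, 0, 0], [0, 0, 0]]]'

```text
time_s: 7.22
eef_pos: [486.3, 318.8, 208.7]
ee_rot: [0.0, 0.05, 0.999, -0.0]
force: [0.3, -0.3, 0.1]
grip_width: 0.706
```

```bash
python3 st.py
python3 - <<'E'
from h import *
np.set_printoptions(suppress=True,precision=1)
w=grab("e",("wrist",))["wrist"];C=cloud(w);z=C[...,2]
for g in [(399,327),(488,319),(577,309)]:
    m=(abs(z-60)<5)&(np.hypot(C[...,0]-g[0],C[...,1]-g[1])<30)
    print(m.sum(),np.median(z[m]) , cv2.minEnclosingCircle(C[m][:,:2].astype(np.float32)), C[m].mean(0))
E
```

```text
7.22 [486.29 318.76 208.72] yaw(x tool) 174.2 zdir [ 0. -0. -1.] F [ 0.31 -0.27  0.13] M [-0.03 -0.03  0.01] grip 60.3 q1,6 [ 0.38 -1.09]
1117 59.04207203273853 ((395.88067626953125, 327.09197998046875), 21.042104721069336) [395.1 327.4  58.8]
1025 58.998621105700295 ((484.83721923828125, 317.7038269042969), 21.161436080932617) [483.9 317.6  58.8]
779 58.81575955308176 ((573.8429565429688, 307.8387145996094), 21.116182327270508) [572.3 308.   58.6]
```

View pics/e_wrist.png

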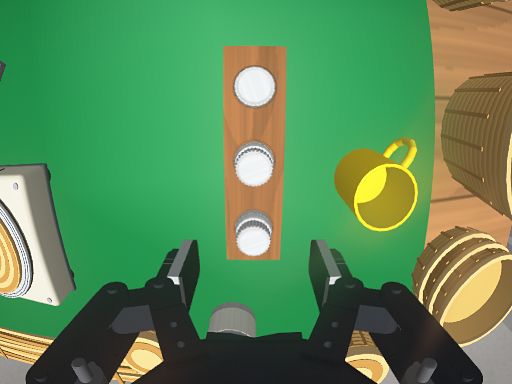

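Request:
carry_out --plan '[[60, [1.5, -1.2, 15], [0, 0, 0]], [60, [0, 0, 35], [0, 0, 0]], [60, [0, 0, 40], [0, 0, 0]], [60, [0, 0, 40], [0, 0, 0]], [60, [0, 0, 28], [0, 0, 0]], [60, [0, 0, 13], [0, 0, 0]], [60, [0, 0, 0], [0, 0, 0]], [60, [0, 0, 0], [0, 0, 0]]]'

```text
time_s: 7.93
eef_pos: [484.6, 318.2, 37.8]
ee_rot: [-0.0, 0.05, 0.999, -0.0]
force: [-0.1, 0.3, 0.5]
grip_width: 0.702
```

```bash
python3 st.py
python3 - <<'E'
from h import *
w=grab("f",("wrist",))
E
```

```text
7.93 [484.59 318.16  37.8 ] yaw(x tool) 174.2 zdir [-0. -0. -1.] F [-0.1   0.35  0.5 ] M [-0.02 -0.03  0.  ] grip 59.9 q1,6 [ 0.38 -1.09]
```

View pics/f_wrist.png

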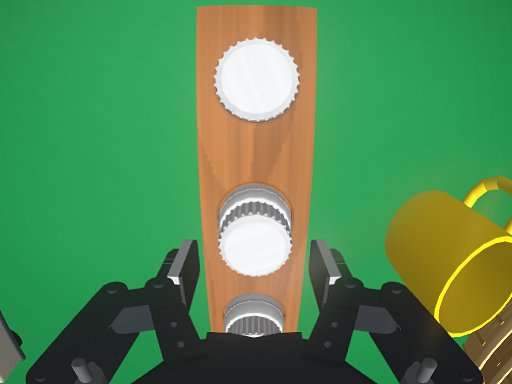

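Request:
carry_out --plan '[[45, [0, 0, 1], [0, 0, 0]], [35, [0, 0, 0], [0, 0, 0]], [30, [0, 0, 0], [0, 0, 0]], [30, [0, 0, 0], [0, 0, 0]]]' --grip_force 50

```text
time_s: 8.32
eef_pos: [484.6, 318.4, 37.2]
ee_rot: [0.0, 0.05, 0.999, 0.0]
force: [0.9, -0.0, -0.2]
grip_width: 0.351
```

```bash
python3 st.py
```

```text
8.32 [484.64 318.4   37.21] yaw(x tool) 174.3 zdir [ 0.  0. -1.] F [ 0.86 -0.01 -0.15] M [-0.04  0.04 -0.08] grip 30.0 q1,6 [ 0.38 -1.09]
```

Run:
```python
from h import *
w=grab("g",("wrist",))
```

```text
(no output)
```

View pics/g_wrist.png

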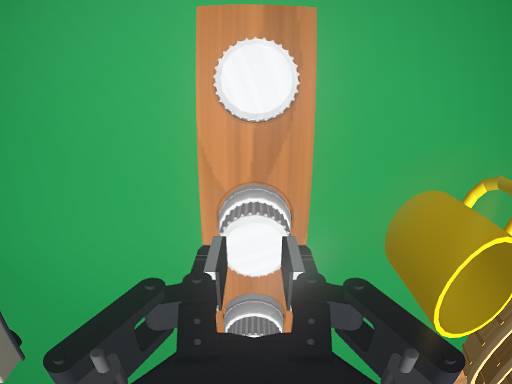

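Run:
```python
from h import *
np.set_printoptions(suppress=True,precision=1)
w=load("g")["wrist"];Ti=np.linalg.inv(w["tool_from_camera"])
def proj(p):
    c=Ti[:3,:3]@p+Ti[:3,3];r=np.hypot(c[0],c[1]);t=np.arctan2(r,-c[2]);k=t/r*w["fx"]
    return np.array([w["cx"]+c[0]*k,w["cy"]-c[1]*k])
for p in [(x,y,z) for z in (0,-10,-20,-30) for y in (15,) for x in (11,-11)]: print(p,proj(np.array(p,float)))
C=cloud(w); s=w["state"]
for u,v in [(220,262),(288,262),(222,245),(287,245),(216,290),(292,290),(255,245),(255,270),(255,325)]: print(u,v,C[v,u])
crop(w,190,180,130,160,5,"g_c.png")
```

```text
(11, 15, 0) [280.3 215.5]
(-11, 15, 0) [279.  247.3]
(11, 15, -10) [281.7 222.4]
(-11, 15, -10) [280.2 255.4]
(11, 15, -20) [283.3 230.1]
(-11, 15, -20) [281.6 264.3]
(11, 15, -30) [285.1 238.6]
(-11, 15, -30) [283.1 274. ]
220 262 [472.4 303.5  89.2]
288 262 [475.  333.6  89.8]
222 245 [472.2 302.9  73.7]
287 245 [475.2 334.7  73.9]
216 290 [482.4 300.9  96.6]
292 290 [485.2 334.2  97.3]
255 245 [482.4 318.3  57.8]
255 270 [497.8 316.8  59.6]
255 325 [553.2 311.5  47.7]
```

View pics/g_c.png

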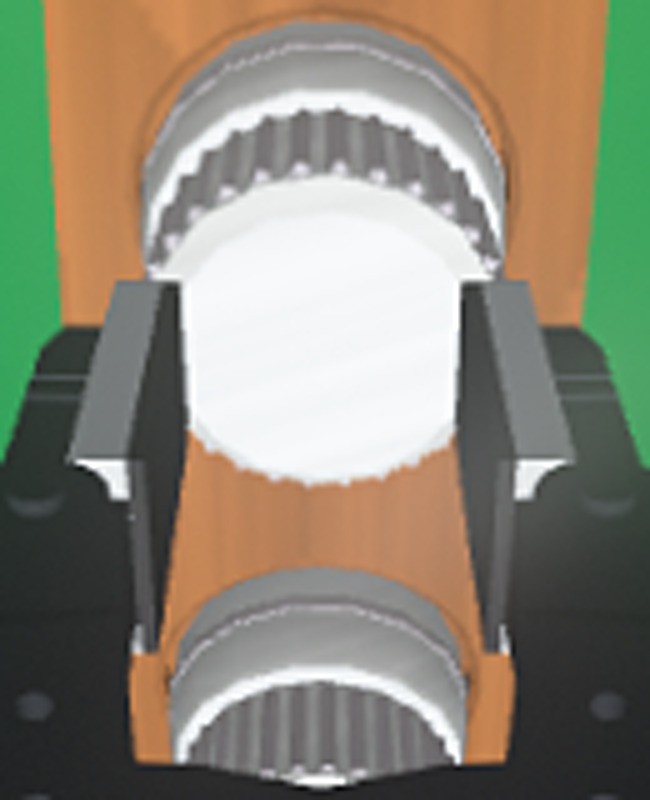

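Run:
```python
from h import *
np.set_printoptions(suppress=True,precision=1)
for t in "abcdfg":
    w=load(t)["wrist"];T=np.linalg.inv(T_cam(w));C=cloud(w)
    h=C.shape; L=C.reshape(-1,3); P=(w["tool_from_camera"]@np.c_[(L-T_cam(w)[:3,3])@T_cam(w)[:3,:3],np.ones(len(L))].T).T[:,:3]
    m=(abs(P[:,0])<14)&(abs(P[:,1])<60)&(P[:,2]>-60)&(P[:,2]<20)
    # dark pixels / grey strips: near finger
    px=w["color"].reshape(-1,3).astype(int); g=(px.max(1)-px.min(1)<14)&(px.max(1)<150)&m
    q=P[g]; 
    print(t,w["state"]["grip_width"],g.sum(), "z max pct",np.percentile(q[:,2],[50,90,97,99.5]) if len(q) else None, "right", np.percentile(q[q[:,1]>5][:,1],[5,50]) if (q[:,1]>5).any() else None)
```

```text
a 1.0002336722265583 1182 z max pct [-51.6 -41.1 -38.1 -35.6] right [45.2 52.6]
b 0.9951072845433622 1401 z max pct [-51.  -41.2 -38.6 -36.2] right [42.8 47.4]
c 0.5876411449041549 4693 z max pct [-28.7  16.9  17.5  18.2] right [ 7.1 24.7]
d 0.7023225275111427 1675 z max pct [-49.4 -34.6 -31.2 -28.2] right [29.1 30.9]
f 0.7019287611790497 2307 z max pct [-45.6 -30.   -6.4   9.1] right [17.3 29.2]
g 0.3513917309457862 2516 z max pct [-44.5 -27.3  -7.    8.9] right [13.9 16.6]
```

Request:
carry_out --plan '[[60, [0, 0, 0], [0, 0, 0]], [60, [0, 0, 0], [0, 0, 0]], [60, [0, 0, 0], [0, 0, 0]], [60, [0, 0, 8], [0, 0, 0]], [60, [0, 0, 7], [0, 0, 0]], [45, [0, 0, 0], [0, 0, 0]], [30, [0, 0, 0], [0, 0, 0]], [30, [0, 0, 0], [0, 0, 0]], [30, [0, 0, 0], [0, 0, 0]]]' --grip_force 30

```text
time_s: 9.12
eef_pos: [484.4, 318.3, 21.5]
ee_rot: [-0.0, 0.05, 0.999, -0.0]
force: [-0.0, 0.0, -1.5]
grip_width: 0.456
```

```bash
python3 st.py
python3 - <<'E'
from h import *
w=grab("h",("wrist","side"))
crop(w["wrist"],180,170,150,170,4,"h_c.png")
crop(w["side"],140,100,110,100,6,"h_s.png")
E
```

```text
9.12 [484.35 318.28  21.54] yaw(x tool) 174.3 zdir [-0. -0. -1.] F [-0.    0.02 -1.47] M [-0.02  0.04  0.03] grip 38.9 q1,6 [ 0.38 -1.09]
```

View pics/h_c.png

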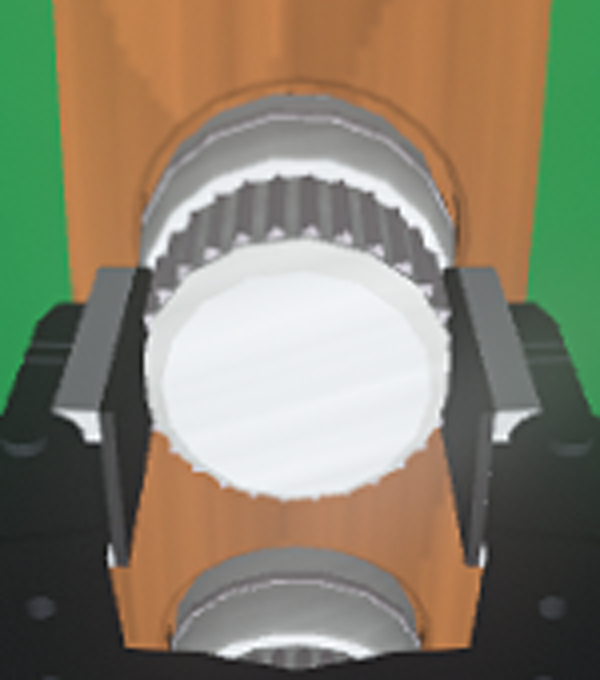

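View pics/h_s.png

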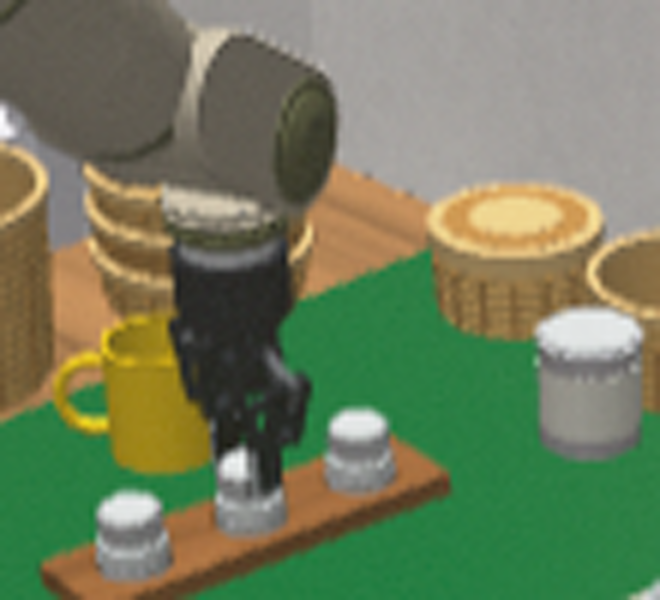

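Request:
carry_out --plan '[[56, [0, 0, 0], [0, 0, 0]], [56, [0, 0, 0], [0, 0, 0]], [56, [0, 0, 6], [0, 0, 0]], [56, [0, 0, 0], [0, 0, 0]], [40, [0, 0, 0], [0, 0, 0]], [30, [0, 0, 0], [0, 0, 0]], [30, [0, 0, 0], [0, 0, 0]]]' --grip_force 50

```text
time_s: 9.8
eef_pos: [484.4, 318.4, 15.7]
ee_rot: [0.0, 0.05, 0.999, 0.0]
force: [-0.0, 0.1, 1.6]
grip_width: 0.447
```

```bash
python3 st.py
```

```text
9.8 [484.42 318.36  15.7 ] yaw(x tool) 174.3 zdir [ 0.  0. -1.] F [-0.03  0.07  1.63] M [0.09 0.08 0.03] grip 38.1 q1,6 [ 0.38 -1.09]
```

Request:
carry_out --plan '[[30, [0, 0, -15], [0, 0, 0]], [30, [0, 0, -35], [0, 0, 0]], [30, [0, 0, -40], [0, 0, 0]], [30, [0, 0, -35], [0, 0, 0]], [30, [-3, -12, -12], [0, 0, 0]], [30, [-5, -19.2, 0], [0, 0, 0]], [30, [-8.5, -34.3, 0], [0, 0, 0]], [30, [-8.5, -34.3, 0], [0, 0, 0]], [30, [-8.5, -34.3, 0], [0, 0, 0]], [30, [-8.5, -34.3, 0], [0, 0, 0]], [30, [-8.5, -34.3, 0], [0, 0, 0]], [30, [-8.5, -34.3, 0], [0, 0, 0]], [30, [-8.5, -34.3, 0], [0, 0, 0]], [30, [-8.5, -34.3, 0], [0, 0, 0]], [30, [-8.5, -34.3, 0], [0, 0, 0]], [30, [-8.5, -34.3, 0], [0, 0, 0]], [30, [-8.5, -34.3, 0], [0, 0, 0]], [30, [-3.9, -16, 0], [0, 0, 0]], [30, [0, 0, 0], [0, 0, 0]], [30, [0, 0, 0], [0, 0, 0]]]'

```text
time_s: 11.47
eef_pos: [546.5, -115.2, 151.7]
ee_rot: [-0.001, 0.051, 0.999, 0.0]
force: [-0.3, 0.5, -0.8]
grip_width: 0.445
```

```bash
python3 st.py
python3 - <<'E'
from h import *
w=grab("i",("wrist","side","scene"))
crop(w["side"],220,100,110,100,6,"i_s.png")
crop(w["scene"],190,130,80,80,7,"i_c.png")
E
```

```text
11.47 [ 546.55 -115.21  151.74] yaw(x tool) 174.2 zdir [-0.  0. -1.] F [-0.32  0.47 -0.79] M [ 0.03  0.02 -0.03] grip 38.0 q1,6 [-0.42 -1.89]
```

View pics/i_s.png

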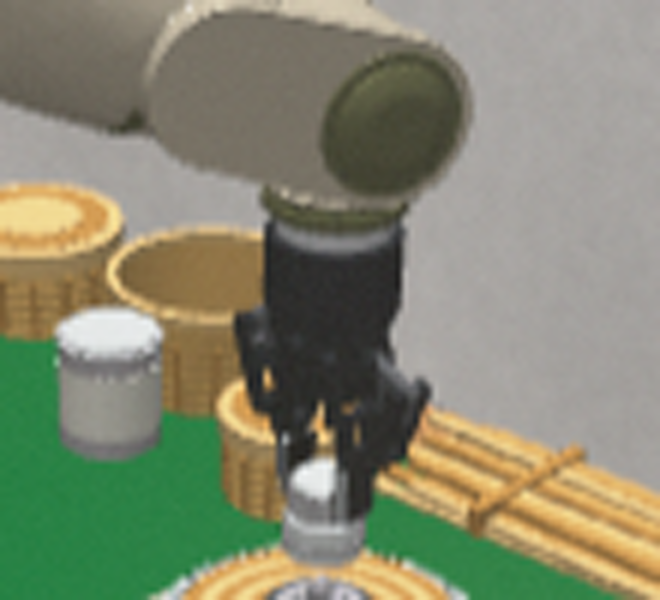

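View pics/i_c.png

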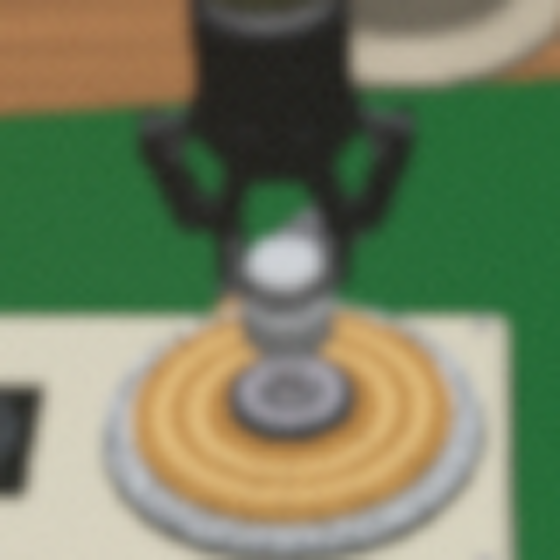

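View pics/i_wrist.png

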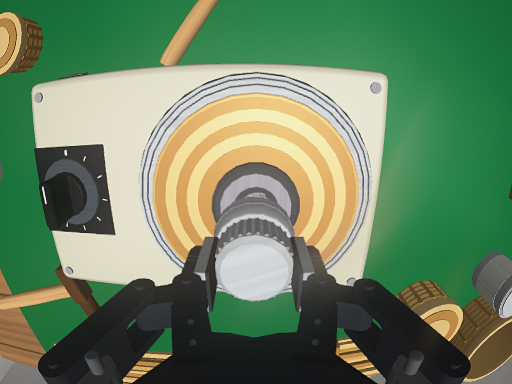

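Request:
carry_out --plan '[[30, [-0.3, 0.5, 8], [0, 0, 0]], [30, [0, 0, 10], [0, 0, 0]], [30, [0, 0, 4], [0, 0, 0]], [30, [0, 0, 2], [0, 0, 0]], [30, [0, 0, 0], [0, 0, 0]]]'

```text
time_s: 12.03
eef_pos: [547.2, -113.8, 127.8]
ee_rot: [-0.001, 0.05, 0.999, 0.0]
force: [0.2, -1.5, -2.2]
grip_width: 0.449
```

```bash
python3 st.py
```

```text
12.03 [ 547.16 -113.79  127.78] yaw(x tool) 174.3 zdir [-0.  0. -1.] F [ 0.16 -1.5  -2.15] M [-0.    0.03  0.01] grip 38.4 q1,6 [-0.41 -1.89]
```

Request:
carry_out --plan '[[30, [0, 0, 2], [0, 0, 0]], [30, [0, 0, 2], [0, 0, 0]], [30, [0, 0, 1], [0, 0, 0]], [30, [0, 0, 0], [0, 0, 0]]]'

```text
time_s: 12.37
eef_pos: [547.4, -114.1, 123.5]
ee_rot: [-0.0, 0.05, 0.999, 0.0]
force: [0.0, -0.1, -0.9]
grip_width: 0.451
```

```bash
python3 st.py
```

```text
12.37 [ 547.42 -114.13  123.46] yaw(x tool) 174.3 zdir [-0.  0. -1.] F [ 0.   -0.09 -0.9 ] M [-0.02 -0.08  0.01] grip 38.5 q1,6 [-0.42 -1.89]
```

Request:
carry_out --plan '[[30, [0, 0, 1], [0, 0, 0]], [30, [0, 0, 1], [0, 0, 0]], [30, [0, 0, 1], [0, 0, 0]], [30, [0, 0, 0], [0, 0, 0]]]'

```text
time_s: 12.7
eef_pos: [547.5, -114.1, 120.5]
ee_rot: [-0.0, 0.05, 0.999, 0.0]
force: [-0.1, 0.1, -1.3]
grip_width: 0.45
```

```bash
python3 st.py
```

```text
12.7 [ 547.46 -114.12  120.48] yaw(x tool) 174.3 zdir [-0.  0. -1.] F [-0.1   0.11 -1.29] M [-0.02 -0.02 -0.03] grip 38.4 q1,6 [-0.41 -1.89]
```

Request:
carry_out --plan '[[30, [0, 0, 1], [0, 0, 0]], [30, [0, 0, 1], [0, 0, 0]], [30, [0, 0, 0], [0, 0, 0]]]'

```text
time_s: 12.95
eef_pos: [547.9, -114.3, 119.6]
ee_rot: [0.001, 0.05, 0.999, -0.0]
force: [-1.6, 1.0, 6.3]
grip_width: 0.446
```

```bash
python3 st.py
```

```text
12.95 [ 547.91 -114.33  119.63] yaw(x tool) 174.3 zdir [ 0. -0. -1.] F [-1.62  0.98  6.28] M [0.13 0.29 0.06] grip 38.1 q1,6 [-0.41 -1.89]
```

Request:
carry_out --plan '[[30, [0, 0, 0.2], [0, 0, 0.8]], [30, [0, 0, 0.4], [0, 0, 1]], [30, [0, 0, 0.4], [0, 0, 1]], [30, [0, 0, 0.4], [0, 0, 1]], [30, [0, 0, 0.2], [0, 0, 0.7]], [30, [0, 0, 0], [0, 0, 0]]]'

```text
time_s: 13.45
eef_pos: [548.3, -114.8, 118.9]
ee_rot: [0.002, 0.283, 0.959, -0.001]
force: [-2.0, -0.1, 11.8]
grip_width: 0.451
```

```bash
python3 st.py
```

```text
13.45 [ 548.29 -114.82  118.89] yaw(x tool) 147.1 zdir [ 0. -0. -1.] F [-2.   -0.08 11.82] M [-0.11  0.52 -0.05] grip 38.5 q1,6 [-0.42 -1.41]
```

Request:
carry_out --plan '[[30, [0, 0, 0], [0, 0, 1]], [30, [0, 0, 0], [0, 0, 1]], [30, [0, 0, 0], [0, 0, 1]], [30, [0, 0, 0], [0, 0, 1]], [30, [0, 0, 0], [0, 0, 0]]]'

```text
time_s: 13.87
eef_pos: [547.7, -114.3, 117.5]
ee_rot: [0.001, 0.476, 0.879, 0.0]
force: [-0.0, 0.1, 3.6]
grip_width: 0.447
```

```bash
python3 st.py
```

```text
13.87 [ 547.7  -114.27  117.5 ] yaw(x tool) 123.1 zdir [ 0. -0. -1.] F [-0.04  0.13  3.6 ] M [-0.02  0.14  0.02] grip 38.1 q1,6 [-0.42 -0.99]
```

Request:
carry_out --plan '[[30, [0, 0, 0.4], [0, 0, 1]], [30, [0, 0, 0.4], [0, 0, 1]], [30, [0, 0, 0.4], [0, 0, 1]], [30, [0, 0, 0.4], [0, 0, 1]], [30, [0, 0, 0], [0, 0, 0]]]'

```text
time_s: 14.28
eef_pos: [547.7, -114.2, 115.9]
ee_rot: [0.0, 0.648, 0.762, 0.0]
force: [-0.8, 0.7, 4.5]
grip_width: 0.448
```

```bash
python3 st.py
```

```text
14.28 [ 547.74 -114.25  115.86] yaw(x tool) 99.3 zdir [ 0. -0. -1.] F [-0.78  0.73  4.49] M [ 0.04  0.22 -0.02] grip 38.2 q1,6 [-0.41 -0.58]
```

Request:
carry_out --plan '[[30, [0, 0, 0.2], [0, 0, 1]], [30, [0, 0, 0], [0, 0, 1]], [30, [0, 0, 0], [0, 0, 1]], [30, [0, 0, 0], [0, 0, 1]], [30, [0, 0, 0], [0, 0, 0]]]'

```text
time_s: 14.7
eef_pos: [547.2, -114.0, 114.8]
ee_rot: [-0.0, 0.791, 0.611, -0.0]
force: [-0.7, -0.1, -1.2]
grip_width: 0.451
```

```bash
python3 st.py
```

```text
14.7 [ 547.2  -113.98  114.76] yaw(x tool) 75.4 zdir [-0.  0. -1.] F [-0.75 -0.07 -1.2 ] M [0.01 0.01 0.02] grip 38.5 q1,6 [-0.41 -0.16]
```

Request:
carry_out --plan '[[30, [0, 0, 0], [0, 0, 1]], [30, [0, 0, 0], [0, 0, 1]], [30, [0, 0, 0], [0, 0, 1]], [30, [0, 0, 0], [0, 0, 0]]]'

```text
time_s: 15.03
eef_pos: [547.3, -113.7, 114.5]
ee_rot: [-0.001, 0.877, 0.481, -0.0]
force: [0.6, 0.5, -4.5]
grip_width: 0.446
```

```bash
python3 st.py
```

```text
15.03 [ 547.27 -113.68  114.49] yaw(x tool) 57.5 zdir [-0.  0. -1.] F [ 0.63  0.48 -4.46] M [ 0.24 -0.24  0.03] grip 38.1 q1,6 [-0.41  0.15]
```

Request:
carry_out --plan '[[30, [0, 0, 0.4], [0, 0, 1]], [30, [0, 0, 0.4], [0, 0, 1]], [30, [0, 0, 0.4], [0, 0, 1]], [30, [0, 0, 0.4], [0, 0, 1]], [30, [0, 0, 0.4], [0, 0, 1]], [30, [0, 0, 0.4], [0, 0, 1]], [30, [0, 0, 0], [0, 0, 0]]]'

```text
time_s: 15.62
eef_pos: [547.6, -113.7, 111.4]
ee_rot: [-0.001, 0.982, 0.187, -0.0]
force: [5.2, 0.5, -12.3]
grip_width: 0.447
```

```bash
python3 st.py
```

```text
15.62 [ 547.57 -113.71  111.37] yaw(x tool) 21.5 zdir [-0.  0. -1.] F [  5.18   0.5  -12.27] M [ 0.18 -0.99 -0.05] grip 38.2 q1,6 [-0.41  0.78]
```

Request:
carry_out --plan '[[30, [0, 0, 1.2], [0, 0, 0.8]], [30, [0, 0, 0.8], [0, 0, 0.8]], [30, [0, 0, 0.4], [0, 0, 0.8]], [30, [0, 0, 0], [0, 0, 0]]]'

```text
time_s: 15.95
eef_pos: [548.0, -114.0, 110.3]
ee_rot: [-0.0, 0.998, 0.063, 0.001]
force: [4.0, 0.5, -4.0]
grip_width: 0.449
```

```bash
python3 st.py
```

```text
15.95 [ 548.03 -114.    110.3 ] yaw(x tool) 7.2 zdir [ 0.  0. -1.] F [ 4.03  0.51 -4.04] M [ 0.16 -0.78 -0.07] grip 38.4 q1,6 [-0.41  1.03]
```

Request:
carry_out --plan '[[30, [0, 0, 0.3], [0, 0, 0.8]], [30, [0, 0, 0.3], [0, 0, 0.8]], [30, [0, 0, 0.2], [0, 0, 0.6]], [30, [0, 0, 0], [0, 0, 0]]]'

```text
time_s: 16.28
eef_pos: [548.0, -114.1, 109.7]
ee_rot: [0.0, 0.999, -0.052, 0.001]
force: [5.5, 0.1, -4.5]
grip_width: 0.453
```

```bash
python3 st.py
```

```text
16.28 [ 548.02 -114.13  109.65] yaw(x tool) -5.9 zdir [ 0. -0. -1.] F [ 5.45  0.13 -4.54] M [ 0.12 -0.91  0.2 ] grip 38.7 q1,6 [-0.41  1.26]
```

Request:
carry_out --plan '[[30, [0, 0, 0.2], [0, 0, 0.5]], [30, [0, 0, 0.1], [0, 0, 0.5]], [30, [0, 0, 0], [0, 0, 0]]]' --grip_force 70

```text
time_s: 16.53
eef_pos: [548.0, -114.2, 109.6]
ee_rot: [0.0, 0.995, -0.104, 0.001]
force: [5.6, 0.6, -1.3]
grip_width: 0.445
```

```bash
python3 st.py
```

```text
16.53 [ 548.02 -114.19  109.63] yaw(x tool) -11.9 zdir [ 0. -0. -1.] F [ 5.63  0.59 -1.35] M [ 0.13 -0.81  0.75] grip 38.0 q1,6 [-0.41  1.36]
```

Request:
carry_out --plan '[[30, [0, 0, 0], [0, 0, 0.4]], [30, [0, 0, 0], [0, 0, 0.4]], [30, [0, 0, 0], [0, 0, 0]]]' --grip_force 100

```text
time_s: 16.78
eef_pos: [547.9, -114.2, 109.7]
ee_rot: [0.0, 0.989, -0.145, 0.001]
force: [4.3, 0.2, 1.0]
grip_width: 0.43
```

```bash
python3 st.py
python3 - <<'E'
from h import *
w=grab("j",("wrist","side"))
crop(w["side"],220,140,110,90,6,"j_s.png")
E
```

```text
16.78 [ 547.95 -114.17  109.74] yaw(x tool) -16.7 zdir [ 0. -0. -1.] F [4.25 0.21 1.02] M [ 0.2  -0.79  1.18] grip 36.7 q1,6 [-0.41  1.45]
```

View pics/j_s.png

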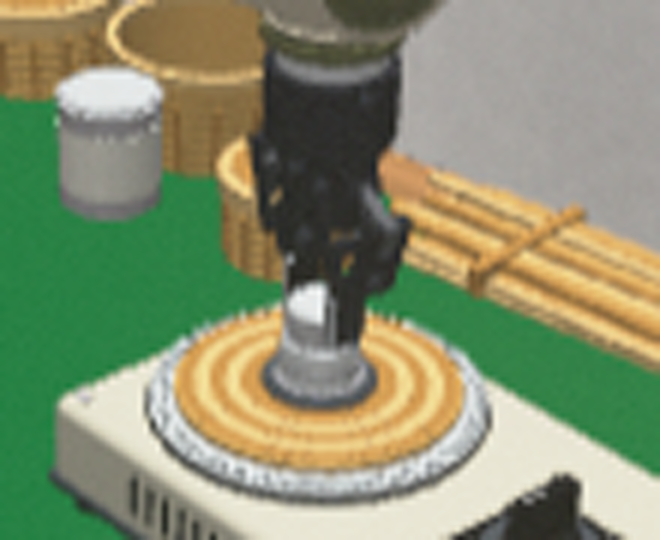

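Request:
carry_out --plan '[[50, [0, 0, 0], [0, 0, 0]], [60, [0, 0, 0], [0, 0, 0]], [60, [0, 0, 0], [0, 0, 0]], [60, [0, 0, -15], [0, 0, 0]], [60, [0, 0, -35], [0, 0, 0]], [60, [0, 0, -40], [0, 0, 0]], [60, [0, 0, -10], [0, 0, 0]], [60, [-40, 0, 0], [0, 0, 0]], [60, [-40, 0, 0], [0, 0, 0]], [60, [-20, 0, 0], [0, 0, 0]], [60, [0, 0, 0], [0, 0, 0]]]'

```text
time_s: 17.8
eef_pos: [449.0, -83.5, 209.5]
ee_rot: [-0.0, 0.989, -0.148, -0.001]
force: [0.1, -0.4, 1.0]
grip_width: 0.703
```

```bash
python3 st.py
python3 - <<'E'
from h import *
np.set_printoptions(suppress=True,precision=1)
o=grab("k")
for n,c in o.items():
    C=cloud(c);z=C[...,2];r=np.hypot(C[...,0]-547.3,C[...,1]+114.5)
    m=(r<17)&(z>140)&(z<165);print(n,"top",m.sum(),np.percentile(z[m],[10,50,90]) if m.any() else None, C[m].mean(0) if m.any() else None)
    m=(r>27.5)&(r<32)&(z>98)&(z<118);print("  plate",m.sum(),np.percentile(z[m],[10,50,90]) if m.any() else None)
    m=(r>50)&(r<75);print("  disc",np.median(z[m]))
    m=(z>112)&(z<122)&(abs(C[...,0]-527)<28)&(abs(C[...,1]+293)<28)
    if m.sum()>20: print("  bar",cv2.minAreaRect(C[m][:,:2].astype(np.float32)))
    if n=="wrist":
        b=load("a")["wrist"];C=cloud(b);z=C[...,2];r=np.hypot(C[...,0]-547.3,C[...,1]+114.5);m=(r>27.5)&(r<32)&(z>98)&(z<118);print("  plate before",np.percentile(z[m],[10,50,90]))
crop(o["side"],220,160,130,100,6,"k_s.png")
E
```

```text
17.8 [448.97 -83.53 209.54] yaw(x tool) -17.0 zdir [-0.  0. -1.] F [ 0.08 -0.36  0.96] M [-0.   -0.01 -0.04] grip 60.0 q1,6 [-0.44  1.43]
scene top 49 [148.5 156.3 159. ] [ 549.3 -116.   154.6]
  plate 33 [101.  106.8 110.2]
  disc 105.20274319770704
  bar ((528.4218139648438, -289.9305419921875), (14.06466293334961, 44.058536529541016), 82.85539245605469)
side top 40 [151.5 154.6 156.2] [ 545.7 -114.2  154.1]
  plate 34 [102.7 106.2 108.9]
  disc 100.02977233061995
  bar ((525.308349609375, -296.3757629394531), (19.12138557434082, 44.858924865722656), 89.61531829833984)
wrist top 1651 [152.2 153.  154. ] [ 547.2 -114.5  153.1]
  plate 970 [103.9 104.9 106. ]
  disc 97.8860312770783
  bar ((527.5487670898438, -293.3562927246094), (15.009445190429688, 42.08447265625), 83.22234344482422)
  plate before [107.8 109.  109.9]
```

View pics/k_wrist.png

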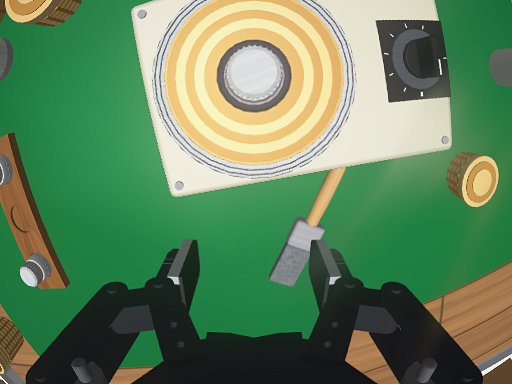

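View pics/k_s.png

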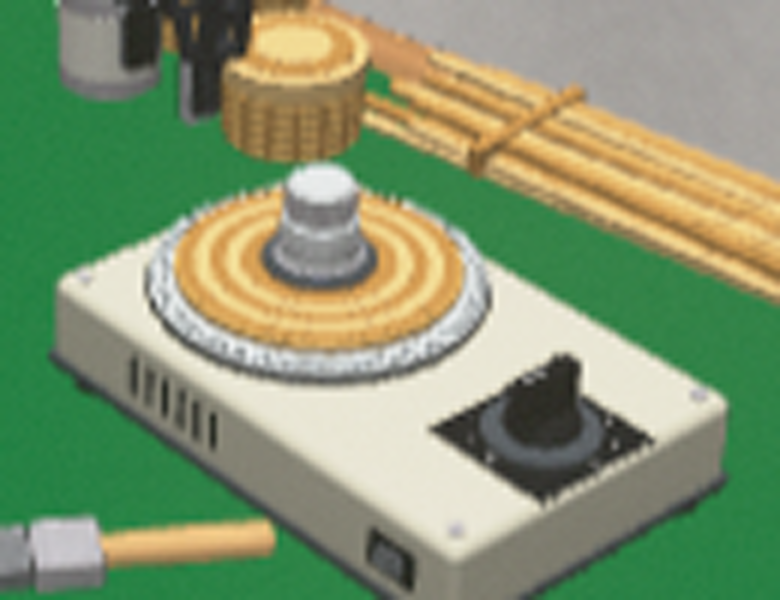

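View pics/k_scene.png

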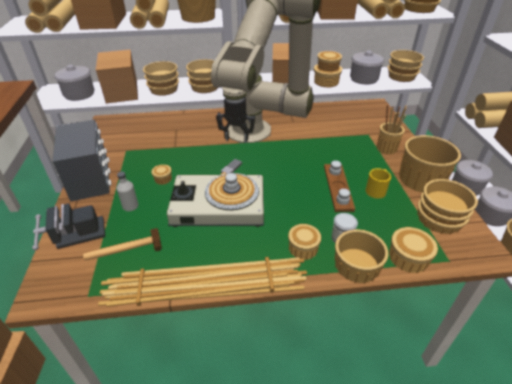

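```bash
python3 -c "
from rig import ctrl
print(ctrl.finish_job())"
```

```text
the job is handed in; nothing more can be done
None
```

The finishing wheel is ready and the job is handed in at about 18 s of the 72 s allowed. The dial is off and the fitting nut holds the clamp plate home. No verdict came back on hand-in.

- **Dial:** I turned it about 57° anticlockwise to its end stop, where the torque rose to 0.5 N m. The wrist camera afterwards put the bar at 173.2–173.6°, against 173.6° for the zero mark.
- **Nut:** I tried the middle nut (seat_b) first and it was the one that fits. It first caught with its foot about 12 mm below the spindle tip. It held at that height with 12 N of push for about the first quarter-turn, which made me suspect the wrong thread. It then sank at about 24 mm per turn and pulled the gripper down with 12 N. I stopped at 1.2 N m, when it sank no further. The other two nuts stayed in the rack untouched.
- **Last checks, after letting go and backing off:**
  - The plate top dropped from 109.0 to 104.9 mm, which matches the 4 mm travel within camera accuracy.
  - The nut top stands at 153.1 mm, over the spindle axis.
  - The boxes, bottle, mug and tin look undisturbed in the pictures.

Two things disagreed:

- **Finger pads:** They stood about 23–27 mm behind the stated TCP. My first close on the nut therefore met only air above it, so I lowered the gripper and gripped again. The dial was probably held only near the top of its bar.
- **First estimates from the scene and side cameras:** They were about 4 mm off in x for the dial and nuts, and about 8 mm for the spindle tip, compared with the wrist camera. I relied mainly on the wrist camera.

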